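# Slide a paint-test coupon under the spring clip of a sample stage

## Robot

A 6-joint arm with a two-finger parallel gripper is mounted at the origin on the work surface. World frame = base frame: x ahead of the robot, y to its left, z up, the work surface at z = 0. Lengths are in m, angles in rad, forces in N, time in s.
With the tool pointing down it reaches from about 0.25 to 0.775 m from the base axis. Payload 4 kg.
Tool frame: the origin (TCP) lies midway between the tips of the shut fingers; the grasp point (between the pads) lies grip_point_offset behind it (grip_point_offset is the distance from the TCP to the grasp point, in m); z points along the fingers, y is the line along which they close (so a half turn about z gives the same grasp; the last joint's range is limited). The gripper opens to 94 mm and grips with 3 to 60 N. Pads are 16 mm wide; open, the fingers measure 119 mm over their backs; the gripper's body (75 mm by 177 mm) begins 78 mm behind the grasp point.
Start: joints at [1.164, 0.087, 1.371, -0, 1.684, -0.103], TCP at [0.165, 0.525, 0.206] pointing down, gripper open.
Joint ranges: [-3.1, 3.1], [-0.76, 2.03], [0.27, 2.55], [-1.08, 4.22], [0.17, 2.65], [-2.57, 2.57]. Speed limits (rad/s): [2.79, 2.79, 3.14, 3.14, 3.14, 3.14].

## Interface

Orientations are given as [roll, pitch, yaw] about the fixed x, y, z axes, in that order (R = Rz(yaw) Ry(pitch) Rx(roll)).
In Python, from bench import * gives the robot as it stands. The module is installed in compiled form; this text tells all that it offers.
- The arm moves only by the tool apply_moves, never from a script. Its argument "commands" is a list of rows, each a list of 7 numbers: the turn, a rotation vector about the world's x, y, z in rad, then the shift along the world's x, y, z in m, then the opening in per cent of the stroke, from 0 (shut) to 100 (fully open). In form: [[ax, ay, az, x, y, z, jaw], ...]. A call has exactly 5 rows; each row is the pose to reach, as a shift and turn from the pose commanded when the call began; what a row does not reach only later rows make up. A row lasts 1/10 s, in which the tool goes at most 50 mm and 8.59 degrees, less where a joint would pass 70% of its speed; a pose out of reach is approached as far as the arm can. A call with a gripper value outside its range is refused whole. The fingers move at their own pace and stop on an object; the grip force is fixed at half the most. Time passes only in rows, so rows that repeat a pose let the fingers close, or fill a call up. It gives the time, the measured TCP pose, the force, the opening and the grip force at its end, in the units of the state.
- get_obs(): the state, without advancing time (a new reading comes with each control period).
- snapshot(name): name is "scene" or "top" or "wrist"; returns a dict with "pixels" (400x640x3 uint8, red, green, blue), "vertical_fov" (degrees; the focal length in pixels is half the picture's height over the tangent of half this angle, whatever the lens; pixels are square), "cx", "cy" (the principal point, pixels), "rvec" (rotation vector, rad) and "tvec" (3), from world to camera coordinates, as OpenCV has them. Camera axes: x right, y down, z forward; pixel columns grow to the right and rows downward; lengths in m; the calibration is good to about 2 mm. A picture is of the moment at which its call begins. There is no depth.
- close_job(): hands the job in; it is judged then, once.
Trained networks look in the newest picture that a camera, given by its name, has taken for a name from the list of things; names that differ only in an ending like _2 or _b are one class to them, and where a whole thing is asked for, a point or a joint stands for the part that bears it (a point fixed in the world has none). Each returns a list of dicts, best first, with "score" (0 to 1); they miss things now and then, are a little off and sometimes report something else, mostly with a low value. They report only what shows in the picture. A call takes as long as a camera call.
- masks_of(camera, query): "mask" (400x640 bool, what is visible of it) and "extent" ([left, top, right, bottom] in pixels, round what is visible of it).
- place_of(camera, query): "pixel" ([column, row] in pixels: a listed point, or the origin of a listed thing).
The state is a dict: "time": time; "joint_positions": joint angles; "qvel": joint speeds; "joint_torque": joint torques, N m; "tool_pos": TCP position; "ee_rot": TCP orientation; "wrist_force": force on the tool from outside, world axes, zero at the start; "wrist_torque": the same for the moment, N m; "width": finger opening in m; "finger_force": force on a finger pad.
Only numpy, scipy, OpenCV 4.12 (cv2) and the standard library are available. Lean on these libraries where they do the work, as an engineer would, in place of code of your own. Each camera call takes 0.05 s, during which the arm holds its last target. There are 200 camera calls.

## Task

Load the painted test coupon that lies between the guide rails of the sample stage, using fingertips only: push it by its rear edge until it lies just in front of the spring clip's nose, hold the clip's tail down with one fingertip so that the nose stands clear, and with the other fingertip push the coupon on beneath it until it is fully home against the stop bar. Then let the tail up so that the clip's nose presses on the coupon, and move the hand clear. Do not lift the coupon, touch its painted face, ram it against the nose or let the nose press on it on the way in, and leave everything else where it lies.

Things in the scene. Friction and masses are not known exactly. Their poses are not given: they have to be found in the camera images.
- stage: Low sample stage fixed to the bench: black base 176 x 104 mm (x -63 to 113, top 8 mm high), an aluminium plate on it (x 6 to 112, top 14 mm above the bench), a steel spring clip at one end. Origin: on the bench right below the clip's hinge axis; x points along the guide rails from clip to coupon (so the coupon is pushed in along -x), y across, z up.
- stop (a point): Point on the aluminium plate (14 mm above the bench), in the middle of the foot of the steel stop bar, on the face that the coupon's front edge meets: stage x = 14 mm. The bar is 67 mm wide and 7 mm tall. Fully home, the coupon's centre is 17 mm from this point, at stage x = 31 mm.
- rails (a point): Point on the aluminium plate midway between the two steel guide rails, at stage x = 61 mm. The rails run along stage x from 16 to 106 mm, are 6 mm tall above the plate and 8 mm wide, inner faces 67 mm apart (33.5 mm either side).
- clip (a joint): Hinge of the clip (rad), axis along stage y, 23 mm above the bench; its ears reach 28 mm up, 6 mm fore and aft. 0: at rest, nose down; grows as the tail is pressed, to 0.45 at the end stop. Spring back to 0: 0.09 N m at 0, 0.15 at 0.45 (9 N on the tail 17 mm behind the hinge, 4 N at 40 mm). Nose rests on a loaded coupon at 0.2; stands 2.5 mm clear of its top at 0.33, 5 mm at 0.45.
- tail (a point): Clip's tail, the steel plate to press: 30 mm wide, 2.5 mm thick, from 4 to 56 mm behind the hinge (stage -x side). Point: middle of its upper face, 30 mm behind the hinge. At rest it slopes up by 0.45 rad to 40 mm above the bench; fully pressed it is level, upper face 17 mm above the bench, 3 mm above the plate. A fingertip slides along it.
- nose (a point): Clip's nose: rubber roll 8 mm in diameter, 30 mm long across the stage, 22.5 mm in front of the hinge, reaching to stage x = 26.5 mm; point at its centre. At rest its underside is 7.5 mm above the plate, so it blocks the 12 mm coupon. A flat arm, not above 32 mm from the bench at rest, joins it to the hinge.
- coupon: Loose oak test coupon, 34 mm (along stage x) x 64 x 12 mm, about 30 g, flat on the aluminium plate between the rails (1.5 mm play each side), in front of the clip; slides easily, under 1 N. Origin: centre of its underside; x like the stage's x, away from the clip. Front edge at x = -17 mm.
- coupon_rear (a point): Middle of the coupon's rear edge face (the side away from the clip), half-way up its 12 mm: the face to push on, 64 mm wide.
- coupon_paint (a point): Centre of the coupon's painted face, a film 13 x 56 mm on its top, 0.4 mm proud, that must not be touched; it ends 7 mm short of the rear edge. The 14 mm of the top next to the front edge is bare wood for the clip.
- spare_coupon: second painted oak coupon, 34 x 64 x 12 mm, lying loose on the bench beside the stage, not part of the job; origin centre of its underside
- brush: thin wooden artist's brush, 190 mm long, 9 mm thick, lying beside the stage; origin near its middle on the bench
- loupe: black eyepiece loupe, 38 mm across, 34 mm tall, standing beside the stage; origin centre of its underside
- palette_knife: palette knife with wooden handle, 200 mm long, 16 mm wide, lying on the left of the bench; origin at the front end of the handle, on the bench
- swab_tin: white tin filled with cotton, 92 mm across, 93 mm tall, on the left of the bench; origin centre of its underside
- jar_a: small pigment jar, 42 mm across, 50 mm tall, on the right of the bench; origin centre of its underside
- jar_b: small pigment jar like jar_a, 42 mm across, 50 mm tall, on the right of the bench; origin centre of its underside

How it is judged:
By the outcome, as a careful person would: the job done as asked, in the order asked, and still so for the second after the job is handed in, with the robot touching nothing.
It also fails if it takes over 58 s, if anything falls off the work surface, if the arm or the gripper's body presses on something with over 40 N, if the wrist force passes 120 N, or if a joint passes its speed limit or range.

## Working session

There is one attempt and no reset: what is moved stays moved. The work goes in short steps, Python scripts to look and compute and a tool call to move; the robot and the scene stay as the last step left them, time stands still between calls to the robot, and variables do not carry over. Pictures are saved under pics/ and viewed, at most 11 in all, crops included, and the job is handed in when it is done.

Besides the shell and the picture viewer there is one more tool, called after "Emit:" in YAML: its name, and indented under it one key for each argument. apply_moves: Moves the arm, as the interface text tells. Its arguments: {"type":"object","properties":{"commands":{"type":"array"}},"required":["commands"]}

```bash
mkdir -p pics; cat > h.py <<'E'
from bench import *
import numpy as np, cv2
def cam(s):
    f=200/np.tan(np.radians(s["vertical_fov"])/2)
    K=np.array([[f,0,s["cx"]],[0,f,s["cy"]],[0,0,1.]])
    R=cv2.Rodrigues(np.array(s["rvec"],float))[0]
    return K,R,np.array(s["tvec"],float)
def ray(s,px,z):
    K,R,t=cam(s); d=R.T@np.linalg.inv(K)@np.array([px[0],px[1],1.]); c=-R.T@t
    return c+d*(z-c[2])/d[2]
def proj(s,P):
    K,R,t=cam(s); q=(R@np.atleast_2d(P).T).T+t; q=q@K.T; return q[:,:2]/q[:,2:]
def save(s,n): cv2.imwrite(f"pics/{n}.png",cv2.cvtColor(s["pixels"],cv2.COLOR_RGB2BGR))
E
python3 - <<'E'
from h import *
Z=dict(stop=.014,rails=.014,tail=.04,nose=.0255,coupon=.014,coupon_rear=.02,coupon_paint=.0264,stage=0,spare_coupon=0,loupe=0,brush=0,jar_a=0,swab_tin=0,palette_knife=0)
for c in ["top","scene"]:
    s=snapshot(c); save(s,c+"0")
    K,R,t=cam(s); print(c,"pos",-R.T@t)
    for q,z in Z.items():
        for r in place_of(c,q)[:2]:
            print(c,q,round(r["score"],2),np.round(r["pixel"],1),np.round(ray(s,r["pixel"],z),4))
o=get_obs();print(o)
E
```

```text
top pos [0.38094809 0.00423129 1.47738984]
top stop 0.92 [293.3 196.7] [0.5824 0.0548 0.014 ]
top stop 0.57 [443.3 177. ] [ 0.6321 -0.3786  0.014 ]
top rails 0.84 [277.6 204.9] [0.5596 0.0999 0.014 ]
top rails 0.25 [318.4 224.7] [ 0.5008 -0.0153  0.014 ]
top tail 0.87 [310.7 198.1] [0.574  0.0052 0.04  ]
top tail 0.27 [287.  240.8] [0.4555 0.0731 0.04  ]
top nose 0.6 [293.3 202. ] [0.5657 0.0547 0.0255]
top coupon_rear 0.49 [278.6 205.2] [0.558  0.0967 0.02  ]
top coupon_paint 0.6 [281.7 201.2] [0.5685 0.0874 0.0264]
top stage 0.93 [303.4 199.3] [0.5763 0.0263 0.    ]
top stage 0.64 [170.5 153. ] [0.7187 0.4097 0.    ]
top spare_coupon 0.63 [285.5 241.3] [0.4562 0.0793 0.    ]
top spare_coupon 0.43 [276.5 203.9] [0.5643 0.1039 0.    ]
top loupe 0.65 [318.4 227.6] [ 0.4936 -0.0154  0.    ]
top loupe 0.47 [189.2 219.8] [0.523  0.3537 0.    ]
top brush 0.67 [275.6 165.7] [0.6762 0.1054 0.    ]
top jar_a 0.72 [439.3 179.9] [ 0.6261 -0.3701  0.    ]
top swab_tin 0.62 [170.1 154.5] [0.7143 0.4108 0.    ]
top palette_knife 0.64 [188.9 221.2] [0.519  0.3545 0.    ]
scene pos [ 1.09242895 -0.
[... 1036 characters left out ...]
': 1.5, 'joint_positions': array([ 1.16389728e+00,  8.71944446e-02,  1.37073366e+00,  1.43500815e-06,
        1.68360864e+00, -1.03050432e-01]), 'qvel': array([ 8.48427486e-04, -8.93276138e-07, -2.17637979e-04, -9.32680712e-04,
        3.10564202e-04, -1.84829205e-04]), 'joint_torque': array([-6.62763468e-04, -3.40029430e+01, -3.02593589e+01,  7.14716013e-02,
        2.34679721e-02, -1.35368687e-06]), 'tool_pos': array([0.16453581, 0.52481441, 0.20549182]), 'ee_rot': array([3.14153690e+00, 4.33279265e-06, 2.83774420e+00]), 'wrist_force': array([0.66330202, 0.23688812, 0.41169113]), 'wrist_torque': array([0.02069538, 0.01531804, 0.01224272]), 'finger_force': 0.0, 'width': 0.09413695606023109}
```

Emit:
apply_moves:
  commands:
    - [0, 0, 0.04, 0.03, -0.035, 0.01, 100]
    - [0, 0, 0.08, 0.06, -0.07, 0.02, 100]
    - [0, 0, 0.12, 0.09, -0.105, 0.03, 100]
    - [0, 0, 0.16, 0.12, -0.14, 0.03, 100]
    - [0, 0, 0.2, 0.15, -0.175, 0.03, 100]

```text
time: 2.0
tool_pos: [0.3156, 0.3486, 0.2363]
ee_rot: [3.14, 0.001, 3.04]
wrist_force: [0.0, 0.1, 1.2]
width: 0.0942
finger_force: 0.0
```

Emit:
apply_moves:
  commands:
    - [0, 0, 0.06, 0.03, -0.035, 0, 100]
    - [0, 0, 0.12, 0.06, -0.07, 0, 100]
    - [0, 0, 0.18, 0.09, -0.105, 0, 100]
    - [0, 0, 0.24, 0.12, -0.14, 0, 100]
    - [0, 0, 0.3, 0.15, -0.175, 0, 100]

```text
time: 2.5
tool_pos: [0.4655, 0.1732, 0.2358]
ee_rot: [3.141, 0.001, -2.943]
wrist_force: [0.5, 1.3, 0.0]
width: 0.0937
finger_force: 0.0
```

Emit:
apply_moves:
  commands:
    - [0, 0, 0, 0.03, -0.035, 0, 50]
    - [0, 0, 0, 0.06, -0.07, 0, 0]
    - [0, 0, 0, 0.09, -0.105, 0, 0]
    - [0, 0, 0, 0.1, -0.115, 0, 0]
    - [0, 0, 0, 0.1, -0.115, 0, 0]

```text
time: 3.0
tool_pos: [0.5653, 0.0583, 0.2346]
ee_rot: [3.141, -0.001, -2.948]
wrist_force: [0.4, -0.0, -0.4]
width: 0.0575
finger_force: 0.0
```

```bash
python3 - <<'E'
from h import *
s=snapshot("wrist"); save(s,"w1"); np.save("w1.npy",s,allow_pickle=True)
K,R,t=cam(s); print("pos",-R.T@t, "fwd",R[2])
for q,z in dict(stop=.014,rails=.014,tail=.04,nose=.0255,coupon=.014,coupon_rear=.02,coupon_paint=.0264,stage=0).items():
    for r in place_of("wrist",q)[:2]:
        print(q,round(r["score"],2),np.round(r["pixel"],1),np.round(ray(s,r["pixel"],z),4))
o=get_obs();print(o["time"],o["tool_pos"],o["ee_rot"],o["width"])
E
```

```text
pos [0.489277   0.04359601 0.41389093] fwd [ 0.2636287   0.05229189 -0.96320583]
stop 0.61 [320.2 176.5] [0.5687 0.0552 0.014 ]
rails 0.98 [355.9 180.8] [0.5656 0.0988 0.014 ]
rails 0.3 [357.4 179.4] [0.5636 0.1002 0.014 ]
tail 0.69 [277.3 181.6] [0.5787 0.0078 0.04  ]
nose 0.74 [324.2 181.7] [0.5717 0.0607 0.0255]
nose 0.68 [555.3 317.5] [0.6937 0.3974 0.0255]
coupon 0.6 [345.9 179.4] [0.5663 0.0865 0.014 ]
coupon_rear 0.67 [317.  179.3] [0.5716 0.052  0.02  ]
coupon_rear 0.66 [356.6 180.2] [0.5636 0.0986 0.02  ]
coupon_paint 0.83 [347.4 180.5] [0.5648 0.0872 0.0264]
coupon_paint 0.37 [348.  181.1] [0.5654 0.088  0.0264]
stage 0.73 [307.8 173.6] [0.5709 0.0397 0.    ]
stage 0.69 [269.7 105.6] [ 0.4991 -0.0192  0.    ]
3.45 [0.56412206 0.06075772 0.23591874] [ 3.14154442e+00  6.23525712e-04 -2.94386323e+00] 0.02163677442860415
```

View pics/w1.png

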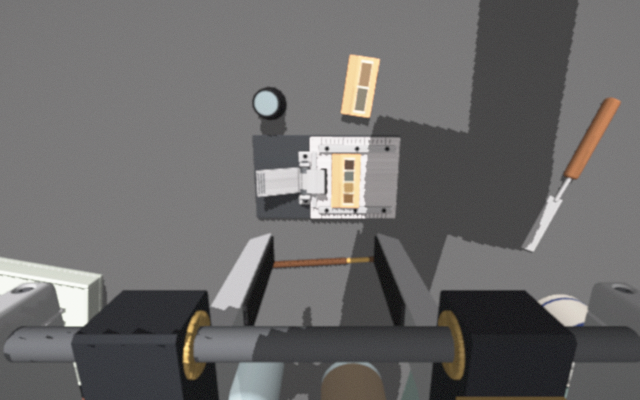

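Emit:
apply_moves:
  commands:
    - [0, 0, 0, -0.01, 0.005, -0.03, 0]
    - [0, 0, 0, -0.02, 0.01, -0.06, 0]
    - [0, 0, 0, -0.03, 0.01, -0.09, 0]
    - [0, 0, 0, -0.03, 0.01, -0.11, 0]
    - [0, 0, 0, -0.03, 0.01, -0.11, 0]

```text
time: 3.95
tool_pos: [0.5317, 0.0702, 0.122]
ee_rot: [3.14, -0.007, -2.945]
wrist_force: [0.5, -0.7, -0.1]
width: 0.0005
finger_force: 0.0
```

```bash
python3 - <<'E'
from h import *
get_obs()
s=snapshot("wrist"); s=snapshot("wrist")
np.save("w2.npy",s,allow_pickle=True)
K,R,t=cam(s); print("pos",-R.T@t, "fwd",R[2])
for q,z in dict(stop=.014,rails=.014,tail=.04,nose=.0255,coupon=.014,coupon_rear=.02,coupon_paint=.0264,stage=0).items():
    for r in place_of("wrist",q)[:2]:
        print(q,round(r["score"],2),np.round(r["pixel"],1),np.round(ray(s,r["pixel"],z),4))
o=get_obs();print(o["time"],o["tool_pos"],o["ee_rot"],o["width"])
x0,y0=210,80
im=cv2.cvtColor(s["pixels"],cv2.COLOR_RGB2BGR)[y0:y0+150,x0:x0+200]
cv2.imwrite("pics/w2.png",cv2.resize(im,None,fx=4,fy=4,interpolation=cv2.INTER_CUBIC))
E
```

```text
pos [0.45765934 0.05512712 0.30371456] fwd [ 0.26195776  0.05304783 -0.96362029]
stop 0.9 [299.  232.4] [0.5697 0.0547 0.014 ]
rails 0.81 [345.2 236.4] [0.5653 0.0971 0.014 ]
tail 0.61 [245.5 243.4] [0.5782 0.0122 0.04  ]
nose 0.59 [305.8 239.3] [0.5705 0.0617 0.0255]
coupon 0.66 [331.7 235.5] [0.5668 0.0847 0.014 ]
coupon_rear 0.98 [351.2 236.2] [0.5618 0.1015 0.02  ]
coupon_paint 0.89 [338. 238.] [0.5634 0.0894 0.0264]
stage 0.84 [280.9 227. ] [0.5731 0.0367 0.    ]
4.45 [0.53502026 0.0697887  0.12625408] [-3.14146116e+00  1.32636039e-03 -2.94549170e+00] 0.0009351036355413026
```

View pics/w2.png

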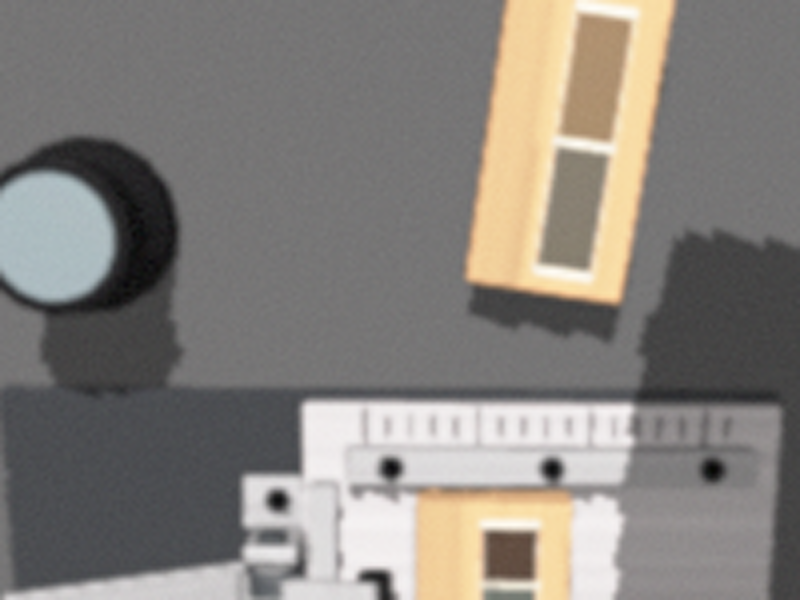

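```bash
python3 - <<'E'
from h import *
s=np.load("w2.npy",allow_pickle=True).item()
im=cv2.cvtColor(s["pixels"],cv2.COLOR_RGB2BGR)[165:315,205:405]
cv2.imwrite("pics/w2b.png",cv2.resize(im,None,fx=4,fy=4,interpolation=cv2.INTER_CUBIC))
E
```

```text
(no output)
```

View pics/w2b.png

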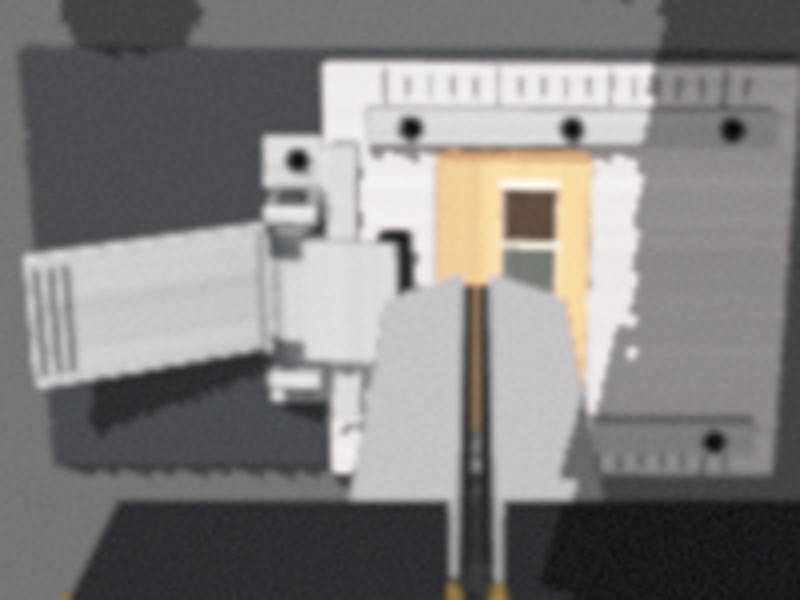

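```bash
cat > fit.py <<'E'
from h import *
from scipy.optimize import least_squares
s=np.load("w2.npy",allow_pickle=True).item()
# stage pts (mm) and crop px; None = free coordinate handled by nan
C=[(-63,52,8,22,48),(-63,-52,8,57,468),(16,41.5,20,366,108),(16,33.5,20,366,147),(106,41.5,20,778,110),(106,33.5,20,778,147),(106,-33.5,20,752,418)]
C=np.array(C,float); S=C[:,:3]/1e3; P=np.c_[205+C[:,3]/4,165+C[:,4]/4]
def W(p,S): 
    c,n=np.cos(p[2]),np.sin(p[2]); return np.c_[p[0]+c*S[:,0]-n*S[:,1],p[1]+n*S[:,0]+c*S[:,1],S[:,2]]
f=lambda p:(proj(s,W(p,S))-P).ravel()
r=least_squares(f,[.573,.037,1.7],x_scale=[.01,.01,.1]); print(r.x,np.round(f(r.x).reshape(-1,2),1).tolist())
p=r.x
def tostage(w):
    d=np.array(w)[:2]-p[:2]; c,n=np.cos(p[2]),np.sin(p[2]); return np.array([c*d[0]+n*d[1],-n*d[0]+c*d[1]])*1e3
if __name__=="__main__":
    for n,u,v,z in [("cf",438,152,.026),("cr",590,152,.026),("cr2",583,375,.026),("nosefront",410,260,.0255),("tailL",23,255,.046),("tailR",37,388,.046)]:
        print(n,tostage(ray(s,(205+u/4,165+v/4),z)).round(1))
    o=get_obs(); print(o["tool_pos"],tostage(o["tool_pos"]), "tool y dir yaw err", o["ee_rot"][2]-np.pi/2-p[2]+2*np.pi)
    np.save("p.npy",p)
E
python3 fit.py
```

```text
[0.57493188 0.03824074 1.76361179] [[-1.5, 0.2], [-0.9, -0.2], [-0.0, 0.2], [0.2, -0.7], [0.5, -0.0], [-0.1, -0.4], [1.8, 1.3]]
cf [31.8 33.5]
cr [64.4 33.6]
cr2 [ 64.2 -18.6]
nosefront [25.5  8.6]
tailL [-52.2  17. ]
tailR [-51.8 -12.5]
[0.53502026 0.0697887  0.12625408] [38.61131792 33.12668424] tool y dir yaw err 0.0032854878892685235
```

Emit:
apply_moves:
  commands:
    - [0, 0, 0, 0.012, 0.025, 0, 0]
    - [0, 0, 0, 0.0242, 0.0489, 0, 0]
    - [0, 0, 0, 0.0242, 0.0489, -0.02, 0]
    - [0, 0, 0, 0.0242, 0.0489, -0.05, 0]
    - [0, 0, 0, 0.0242, 0.0489, -0.06, 0]

```text
time: 4.95
tool_pos: [0.5568, 0.1187, 0.0624]
ee_rot: [3.141, -0.005, -2.945]
wrist_force: [0.3, 0.7, -0.6]
width: 0.0004
finger_force: 0.0
```

```bash
cat > look.py <<'E'
import sys
from h import *
p=np.load("p.npy")
def tostage(w):
    d=np.array(w)[:2]-p[:2]; c,n=np.cos(p[2]),np.sin(p[2]); return np.array([c*d[0]+n*d[1],-n*d[0]+c*d[1]])*1e3
def toworld(x,y):
    c,n=np.cos(p[2]),np.sin(p[2]); return p[:2]+np.array([c*x-n*y,n*x+c*y])/1e3
def rect(s,z,sc=6,x0=-60,x1=72,y0=-38,y1=44):
    """image rectified onto plane z, stage coords, sc px/mm, +x right, +y up"""
    g=[(x0,y1),(x1,y1),(x1,y0),(x0,y0)]
    src=proj(s,np.array([[*toworld(*q),z] for q in g])).astype(np.float32)
    dst=np.array([[(q[0]-x0)*sc,(y1-q[1])*sc] for q in g],np.float32)
    H=cv2.getPerspectiveTransform(src,dst)
    return cv2.warpPerspective(s["pixels"],H,(int((x1-x0)*sc),int((y1-y0)*sc)),flags=cv2.INTER_CUBIC)
def look(name,z=.026,**k):
    s=snapshot("wrist"); np.save(name+".npy",s,allow_pickle=True)
    cv2.imwrite(f"pics/{name}.png",cv2.cvtColor(rect(s,z,**k),cv2.COLOR_RGB2BGR))
    o=get_obs(); print(o["time"],o["tool_pos"].round(4),tostage(o["tool_pos"]).round(1),o["ee_rot"].round(3),o["width"],o["wrist_force"].round(1)); return s
E
python3 - <<'E'
from look import *
look("w3",x0=0,x1=100,y0=-36,y1=36,sc=8)
E
```

```text
5.0 [0.5563 0.1185 0.0616] [82.4  2.9] [ 3.141 -0.007 -2.945] 0.0006055856344284626 [-0.5 -0.7 -0.5]
```

View pics/w3.png

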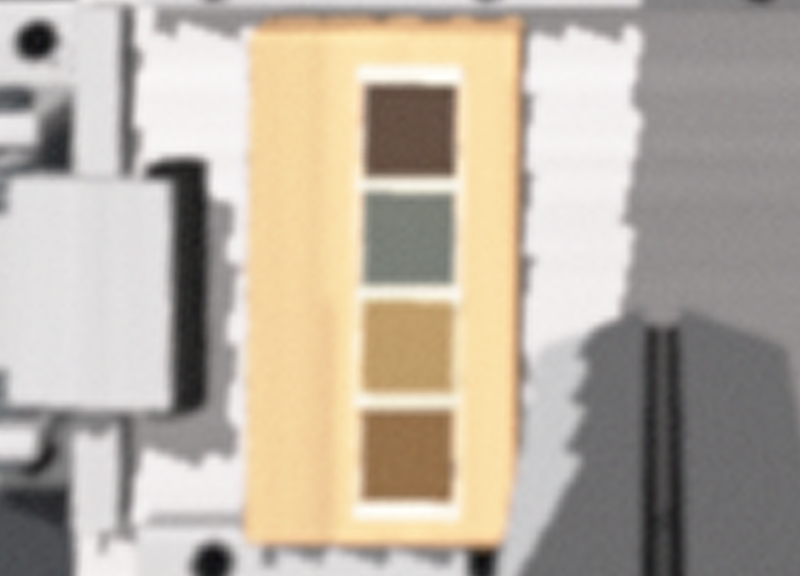

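Emit:
apply_moves:
  commands:
    - [0, 0, 0, 0, 0, -0.015, 0]
    - [0, 0, 0, 0, 0, -0.03, 0]
    - [0, 0, 0, 0, 0, -0.042, 0]
    - [0, 0, 0, 0, 0, -0.046, 0]
    - [0, 0, 0, 0, 0, -0.046, 0]

```text
time: 5.5
tool_pos: [0.5582, 0.1186, 0.0186]
ee_rot: [3.141, -0.002, -2.945]
wrist_force: [0.6, -0.0, -0.5]
width: 0.0004
finger_force: 0.0
```

```bash
python3 - <<'E'
from look import *
o=get_obs(); print(o["time"],o["tool_pos"].round(4),tostage(o["tool_pos"]).round(1),o["ee_rot"].round(3),o["wrist_force"].round(1))
print((toworld(0,0)-toworld(1,0))*1e3)
E
```

```text
5.5 [0.5582 0.1186 0.0186] [82.1  1.1] [ 3.141e+00 -2.000e-03 -2.945e+00] [ 0.6 -0.  -0.5]
[ 0.19162294 -0.98146862]
```

Emit:
apply_moves:
  commands:
    - [0, 0, 0, 0.0004, -0.002, 0, 0]
    - [0, 0, 0, 0.0008, -0.0039, 0, 0]
    - [0, 0, 0, 0.001, -0.0052, 0, 0]
    - [0, 0, 0, 0.0012, -0.0064, 0, 0]
    - [0, 0, 0, 0.0012, -0.0064, 0, 0]

```text
time: 6.0
tool_pos: [0.5602, 0.1121, 0.0198]
ee_rot: [3.142, 0.001, -2.946]
wrist_force: [0.3, -0.2, 0.1]
width: 0.0006
finger_force: 0.0
```

```bash
python3 - <<'E'
from look import *
look("w4",x0=0,x1=100,y0=-36,y1=36,sc=8)
E
```

```text
6.05 [0.5601 0.1122 0.0197] [75.5  0.4] [ 3.141  0.    -2.946] 0.0003060399267841686 [-0.1  0.5  0. ]
```

View pics/w4.png

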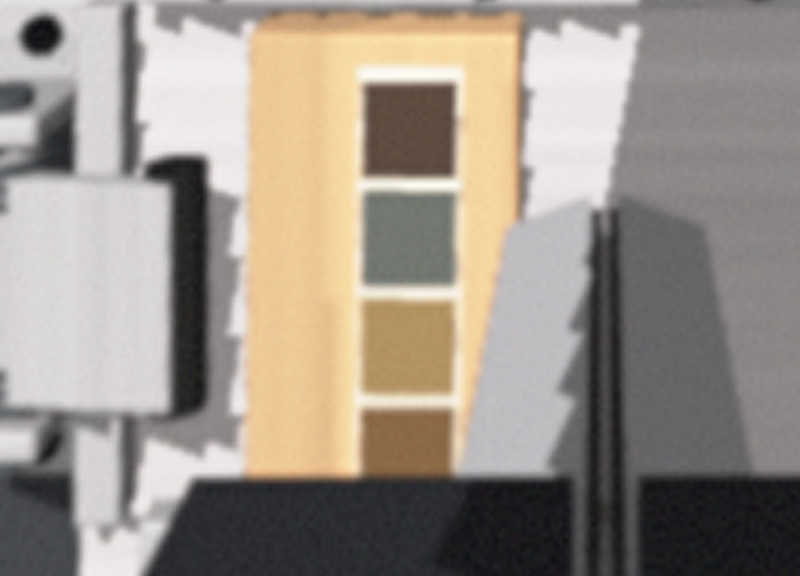

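Emit:
apply_moves:
  commands:
    - [0, 0, 0, 0.0002, -0.001, 0, 0]
    - [0, 0, 0, 0.0004, -0.002, 0, 0]
    - [0, 0, 0, 0.0006, -0.003, 0, 0]
    - [0, 0, 0, 0.0006, -0.003, 0, 0]
    - [0, 0, 0, 0.0006, -0.003, 0, 0]

```text
time: 6.55
tool_pos: [0.5605, 0.1093, 0.0195]
ee_rot: [3.142, -0.0, -2.945]
wrist_force: [0.5, -0.3, 0.2]
width: 0.0006
finger_force: 0.0
```

```bash
cat > edge.py <<'E'
from look import *
import sys
def edges(name):
    s=np.load(name+".npy",allow_pickle=True).item()
    I=cv2.cvtColor(rect(s,.026,x0=0,x1=100,y0=14,y1=28,sc=8),cv2.COLOR_RGB2LAB)[:,:,2].astype(float).mean(0)
    m=I>(I.max()+np.median(I))/2; x=np.where(m)[0]; return x.min()/8,x.max()/8
if __name__=="__main__":
    look(sys.argv[1],x0=0,x1=100,y0=-36,y1=36,sc=8)
    for n in ["w3","w4",sys.argv[1]]: print(n,edges(n))
E
python3 edge.py w5
```

```text
6.6 [0.5605 0.1093 0.0195] [72.5  0.5] [ 3.142 -0.    -2.945] 0.0005725328648874225 [-0.1  0.9  0.6]
w3 (np.float64(31.375), np.float64(65.0))
w4 (np.float64(31.25), np.float64(64.875))
w5 (np.float64(29.625), np.float64(63.125))
```

Emit:
apply_moves:
  commands:
    - [0, 0, 0, 0.0001, -0.0004, 0, 0]
    - [0, 0, 0, 0.0002, -0.0008, 0, 0]
    - [0, 0, 0, 0.0002, -0.0012, 0, 0]
    - [0, 0, 0, 0.0002, -0.0012, 0, 0]
    - [0, 0, 0, 0.0002, -0.0012, 0, 0]

```text
time: 7.1
tool_pos: [0.5608, 0.1081, 0.0195]
ee_rot: [3.142, 0.0, -2.945]
wrist_force: [0.7, 0.2, 0.9]
width: 0.0004
finger_force: 0.0
```

```bash
python3 edge.py w6
```

```text
7.15 [0.5607 0.1081 0.0195] [71.3  0.5] [ 3.142 -0.    -2.945] 0.0005742332269448001 [-1.1  0.4 -0.5]
w3 (np.float64(31.375), np.float64(65.0))
w4 (np.float64(31.25), np.float64(64.875))
w6 (np.float64(28.375), np.float64(62.0))
```

Emit:
apply_moves:
  commands:
    - [0, 0, 0, -0.0008, 0.004, 0, 0]
    - [0, 0, 0, -0.0008, 0.004, 0.005, 0]
    - [0, 0, 0, -0.0008, 0.004, 0.035, 0]
    - [0, 0, 0, -0.0008, 0.004, 0.07, 0]
    - [0, 0, 0, -0.0008, 0.004, 0.08, 50]

```text
time: 7.65
tool_pos: [0.5625, 0.1126, 0.1044]
ee_rot: [-3.141, 0.008, -2.945]
wrist_force: [0.6, -0.8, 0.7]
width: 0.0057
finger_force: 0.0
```

Emit:
apply_moves:
  commands:
    - [0, 0, 0, 0.003, -0.0155, 0, 100]
    - [0, 0, 0, 0.006, -0.031, 0, 100]
    - [0, 0, 0, 0.0095, -0.048, 0, 100]
    - [0, 0, 0, 0.0109, -0.0557, 0, 100]
    - [0, 0, 0, 0.0109, -0.0557, 0, 100]

```text
time: 8.15
tool_pos: [0.57, 0.0546, 0.0975]
ee_rot: [3.141, -0.003, -2.948]
wrist_force: [-0.1, 1.3, -0.0]
width: 0.0448
finger_force: 0.0
```

```bash
python3 - <<'E'
from look import *
for i in range(4): snapshot("wrist")
look("w7",x0=-65,x1=85,y0=-36,y1=36,sc=5)
E
```

```text
8.4 [0.5706 0.0569 0.0992] [19.1  0.7] [ 3.141 -0.    -2.945] 0.06487504214781052 [-0.1 -0.2 -0.7]
```

View pics/w7.png

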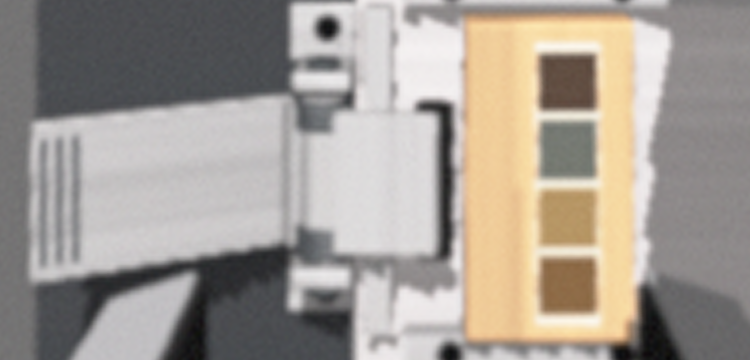

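Emit:
apply_moves:
  commands:
    - [0, 0, 0, 0, 0, 0, 100]
    - [0, 0, 0, 0, 0, 0, 100]
    - [0, 0, 0, 0, 0, 0, 100]
    - [0, 0, 0, 0, 0, -0.02, 100]
    - [0, 0, 0, 0, 0, -0.04, 100]

```text
time: 8.9
tool_pos: [0.5717, 0.0566, 0.0601]
ee_rot: [-3.141, 0.003, -2.945]
wrist_force: [-0.2, 0.2, 1.1]
width: 0.0938
finger_force: 0.0
```

```bash
python3 - <<'E'
from look import *
look("w8",x0=-65,x1=85,y0=-36,y1=36,sc=5)
E
```

```text
8.95 [0.5686 0.0566 0.0554] [19.2  2.7] [ 3.14  -0.005 -2.945] 0.09393459992558886 [-1.9  0.2 -1.3]
```

View pics/w8.png

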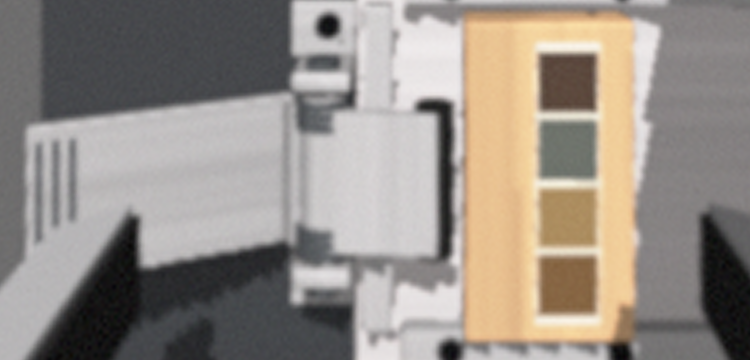

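Emit:
apply_moves:
  commands:
    - [0, 0, 0, 0, 0, -0.007, 100]
    - [0, 0, 0, 0, 0, -0.014, 100]
    - [0, 0, 0, 0, 0, -0.021, 100]
    - [0, 0, 0, 0, 0, -0.028, 100]
    - [0, 0, 0, 0, 0, -0.034, 100]

```text
time: 9.45
tool_pos: [0.5715, 0.056, 0.0259]
ee_rot: [-3.14, 0.001, -2.945]
wrist_force: [-1.1, -0.8, 4.4]
width: 0.0941
finger_force: 1.6
```

Emit:
apply_moves:
  commands:
    - [0, 0, 0, 0, 0, -0.003, 100]
    - [0, 0, 0, 0, 0, -0.006, 100]
    - [0, 0, 0, 0, 0, -0.008, 100]
    - [0, 0, 0, 0, 0, -0.008, 100]
    - [0, 0, 0, 0, 0, -0.008, 100]

```text
time: 9.95
tool_pos: [0.5713, 0.0562, 0.0181]
ee_rot: [-3.141, 0.001, -2.945]
wrist_force: [1.4, -1.2, 5.2]
width: 0.0938
finger_force: 2.3
```

```bash
python3 - <<'E'
from look import *
look("w9",x0=-65,x1=85,y0=-36,y1=36,sc=5)
from edge import edges; print(edges("w7"),edges("w9"))
E
```

```text
10.0 [0.5713 0.0562 0.018 ] [18.3  0.1] [-3.141e+00  1.000e-03 -2.945e+00] 0.09400180572122546 [ 0.2 -1.9  4. ]
(np.float64(28.0), np.float64(61.5)) (np.float64(27.875), np.float64(61.5))
```

View pics/w9.png

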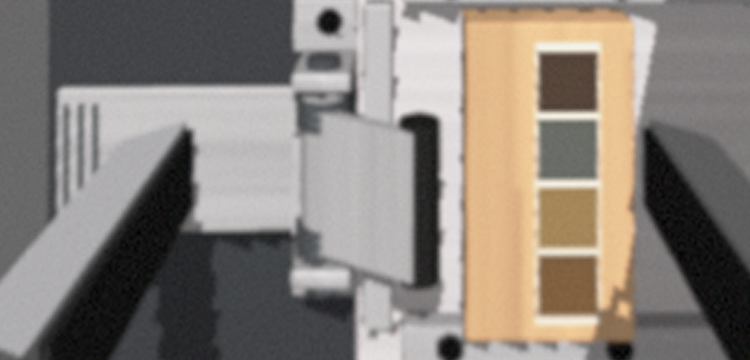

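Emit:
apply_moves:
  commands:
    - [0, 0, 0, 0.0003, -0.0015, 0, 100]
    - [0, 0, 0, 0.0006, -0.003, 0, 100]
    - [0, 0, 0, 0.0009, -0.0045, 0, 100]
    - [0, 0, 0, 0.0012, -0.006, 0, 100]
    - [0, 0, 0, 0.0014, -0.0074, 0, 100]

```text
time: 10.5
tool_pos: [0.5722, 0.0513, 0.0178]
ee_rot: [3.137, 0.001, -2.945]
wrist_force: [-0.4, 4.2, 5.6]
width: 0.0938
finger_force: 2.5
```

Emit:
apply_moves:
  commands:
    - [0, 0, 0, 0.0003, -0.0015, 0, 100]
    - [0, 0, 0, 0.0006, -0.003, 0, 100]
    - [0, 0, 0, 0.0009, -0.0045, 0, 100]
    - [0, 0, 0, 0.0012, -0.006, 0, 100]
    - [0, 0, 0, 0.0014, -0.0074, 0, 100]

```text
time: 11.0
tool_pos: [0.5735, 0.0416, 0.0173]
ee_rot: [3.141, -0.0, -2.945]
wrist_force: [-0.1, 2.5, 4.4]
width: 0.0937
finger_force: 2.0
```

```bash
python3 - <<'E'
from look import *
s=look("w10",x0=-65,x1=85,y0=-36,y1=36,sc=5)
from edge import edges; print(edges("w10"))
E
```

```text
11.05 [0.5736 0.0413 0.0173] [3.3 0.8] [ 3.142 -0.    -2.946] 0.09389069208336795 [0.1 2.5 4. ]
(np.float64(16.625), np.float64(50.25))
```

View pics/w10.png

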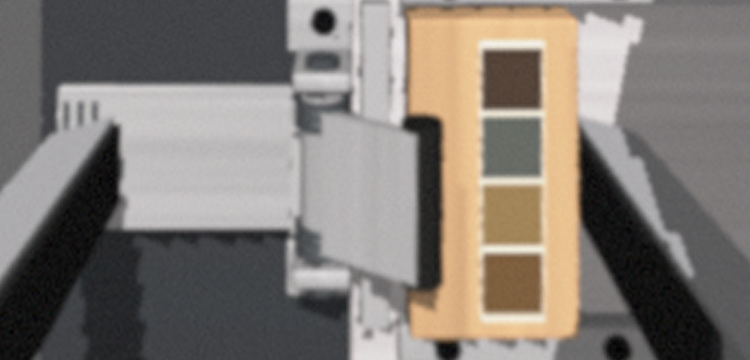

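Emit:
apply_moves:
  commands:
    - [0, 0, 0, 0.0001, -0.0006, 0.0003, 100]
    - [0, 0, 0, 0.0002, -0.0012, 0.0005, 100]
    - [0, 0, 0, 0.0003, -0.0017, 0.0005, 100]
    - [0, 0, 0, 0.0004, -0.002, 0.0005, 100]
    - [0, 0, 0, 0.0004, -0.002, 0.0005, 100]

```text
time: 11.55
tool_pos: [0.5739, 0.0396, 0.0179]
ee_rot: [3.142, -0.0, -2.945]
wrist_force: [-1.1, 1.4, 3.8]
width: 0.0935
finger_force: 1.7
```

Emit:
apply_moves:
  commands:
    - [0, 0, 0, 0, -0.0003, 0, 100]
    - [0, 0, 0, 0.0001, -0.0006, 0, 100]
    - [0, 0, 0, 0.0001, -0.0006, 0, 100]
    - [0, 0, 0, 0.0001, -0.0006, 0, 100]
    - [0, 0, 0, 0.0001, -0.0006, 0, 100]

```text
time: 12.05
tool_pos: [0.574, 0.039, 0.0179]
ee_rot: [3.142, -0.0, -2.945]
wrist_force: [-1.7, 2.3, 2.5]
width: 0.0937
finger_force: 1.7
```

```bash
python3 - <<'E'
from look import *
s=look("w11",x0=-65,x1=85,y0=-36,y1=36,sc=5)
from edge import edges; print(edges("w11"))
for i in range(3): print(get_obs()["wrist_force"].round(2), get_obs()["finger_force"])
E
```

```text
12.1 [0.5741 0.039  0.0179] [0.9 0.7] [ 3.142 -0.    -2.945] 0.09390254193680309 [-1.   2.1  3. ]
(np.float64(13.875), np.float64(47.625))
[-0.99  2.06  3.01] 1.6811445545749848
[-0.99  2.06  3.01] 1.6811445545749848
[-0.99  2.06  3.01] 1.6811445545749848
```

Emit:
apply_moves:
  commands:
    - [0, 0, 0, 0, -0.0002, 0, 100]
    - [0, 0, 0, 0.0001, -0.0005, 0, 100]
    - [0, 0, 0, 0.0001, -0.0005, 0, 100]
    - [0, 0, 0, 0.0001, -0.0005, 0, 100]
    - [0, 0, 0, 0.0001, -0.0005, 0, 100]

```text
time: 12.6
tool_pos: [0.5742, 0.0385, 0.018]
ee_rot: [3.142, -0.0, -2.945]
wrist_force: [-1.2, 3.1, 2.5]
width: 0.0939
finger_force: 1.7
```

Emit:
apply_moves:
  commands:
    - [0, 0, 0, 0, -0.0002, 0, 100]
    - [0, 0, 0, 0.0001, -0.0005, 0, 100]
    - [0, 0, 0, 0.0001, -0.0005, 0, 100]
    - [0, 0, 0, 0.0001, -0.0005, 0, 100]
    - [0, 0, 0, 0.0001, -0.0005, 0, 100]

```text
time: 13.1
tool_pos: [0.5744, 0.0382, 0.018]
ee_rot: [3.141, 0.0, -2.945]
wrist_force: [-0.1, 2.9, 2.8]
width: 0.0938
finger_force: 2.1
```

```bash
python3 - <<'E'
from look import *
s=look("w12",x0=-65,x1=85,y0=-36,y1=36,sc=5)
from edge import edges; print(edges("w12"))
E
```

```text
13.15 [0.5744 0.0382 0.018 ] [0.1 0.5] [ 3.141  0.    -2.945] 0.09370762079604847 [-1.2  3.2  3. ]
(np.float64(13.375), np.float64(46.875))
```

Emit:
apply_moves:
  commands:
    - [0, 0, 0, 0, -0.0002, 0, 100]
    - [0, 0, 0, 0.0001, -0.0005, 0, 100]
    - [0, 0, 0, 0.0001, -0.0005, 0, 100]
    - [0, 0, 0, 0.0001, -0.0005, 0, 100]
    - [0, 0, 0, 0.0001, -0.0005, 0, 100]

```text
time: 13.65
tool_pos: [0.5744, 0.0381, 0.018]
ee_rot: [3.14, 0.0, -2.945]
wrist_force: [0.0, 5.2, 3.3]
width: 0.0937
finger_force: 3.0
```

Emit:
apply_moves:
  commands:
    - [0, 0, 0, 0, -0.0002, 0, 100]
    - [0, 0, 0, 0.0001, -0.0005, 0, 100]
    - [0, 0, 0, 0.0001, -0.0005, 0, 100]
    - [0, 0, 0, 0.0001, -0.0005, 0, 100]
    - [0, 0, 0, 0.0001, -0.0005, 0, 100]

```text
time: 14.15
tool_pos: [0.5744, 0.0381, 0.018]
ee_rot: [3.139, 0.0, -2.945]
wrist_force: [-1.0, 7.2, 3.0]
width: 0.0944
finger_force: 3.5
```

```bash
python3 - <<'E'
from look import *
s=look("w13",x0=-20,x1=80,y0=-36,y1=36,sc=8)
from edge import edges; print(edges("w13"))
E
```

```text
14.2 [0.5744 0.0382 0.018 ] [0.  0.6] [ 3.139  0.    -2.945] 0.09428306923004631 [-1.   5.3  2.6]
(np.float64(13.375), np.float64(46.875))
```

View pics/w13.png

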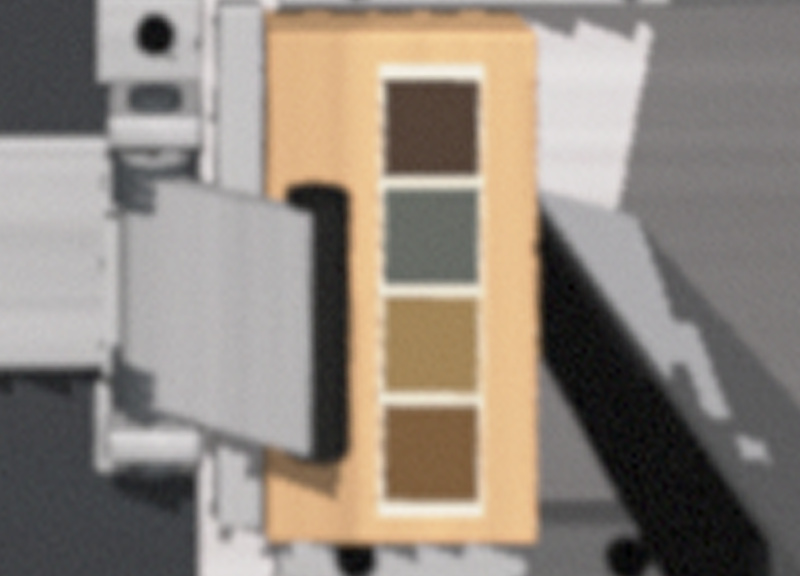

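Emit:
apply_moves:
  commands:
    - [0, 0, 0, -0.0001, 0.0007, 0, 100]
    - [0, 0, 0, -0.0003, 0.0014, 0, 100]
    - [0, 0, 0, -0.0005, 0.0022, 0, 100]
    - [0, 0, 0, -0.0006, 0.003, 0, 100]
    - [0, 0, 0, -0.0006, 0.003, 0, 100]

```text
time: 14.7
tool_pos: [0.5743, 0.0385, 0.0181]
ee_rot: [-3.139, 0.0, -2.946]
wrist_force: [-0.1, -2.1, 3.0]
width: 0.0942
finger_force: 1.4
```

Emit:
apply_moves:
  commands:
    - [0, 0, 0, 0, 0, 0.002, 100]
    - [0, 0, 0, 0, 0, 0.004, 100]
    - [0, 0, 0, 0, 0, 0.006, 100]
    - [0, 0, 0, 0, 0, 0.008, 100]
    - [0, 0, 0, 0, 0, 0.01, 100]

```text
time: 15.2
tool_pos: [0.5739, 0.0402, 0.0282]
ee_rot: [3.141, -0.0, -2.945]
wrist_force: [-0.4, -1.3, 2.4]
width: 0.094
finger_force: 1.1
```

Emit:
apply_moves:
  commands:
    - [0, 0, 0, 0, 0, 0.002, 100]
    - [0, 0, 0, 0, 0, 0.004, 100]
    - [0, 0, 0, 0, 0, 0.007, 100]
    - [0, 0, 0, 0, 0, 0.01, 100]
    - [0, 0, 0, 0, 0, 0.015, 100]

```text
time: 15.7
tool_pos: [0.5735, 0.0402, 0.0428]
ee_rot: [3.141, -0.001, -2.945]
wrist_force: [0.2, -0.2, -0.1]
width: 0.0938
finger_force: 0.0
```

Emit:
apply_moves:
  commands:
    - [0, 0, 0, 0, 0, 0.015, 100]
    - [0, 0, 0, 0, 0, 0.035, 100]
    - [0, 0, 0, 0, 0, 0.06, 100]
    - [0, 0, 0, 0, 0, 0.08, 100]
    - [0, 0, 0, 0, 0, 0.08, 100]

```text
time: 16.2
tool_pos: [0.5766, 0.04, 0.1282]
ee_rot: [-3.14, 0.009, -2.945]
wrist_force: [0.2, -1.2, -0.0]
width: 0.0941
finger_force: 0.0
```

```bash
python3 - <<'E'
from look import *
snapshot("wrist");s=look("w14",x0=-60,x1=90,y0=-36,y1=44,sc=5)
from edge import edges; print(edges("w14"))
E
```

```text
16.3 [0.5743 0.04   0.1238] [1.9 0.3] [-3.141e+00  2.000e-03 -2.945e+00] 0.09395995059850949 [-0.1  0.9 -1. ]
(np.float64(13.375), np.float64(46.875))
```

View pics/w14.png

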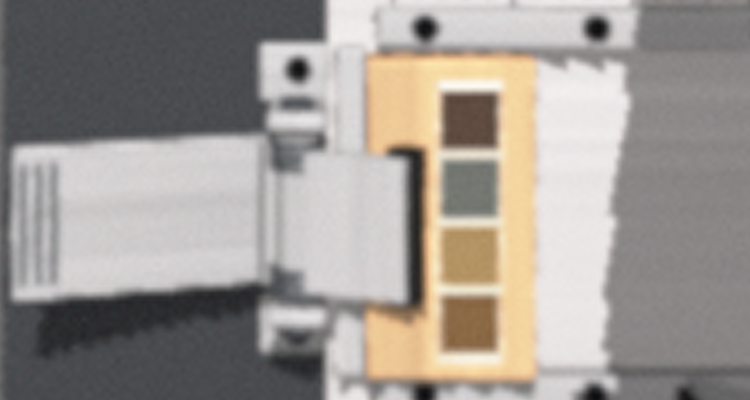

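Emit:
apply_moves:
  commands:
    - [0, 0, 0, 0, 0, 0.03, 100]
    - [0, 0, 0, 0, 0, 0.06, 100]
    - [0, 0, 0, 0, 0, 0.08, 100]
    - [0, 0, 0, 0, 0, 0.08, 100]
    - [0, 0, 0, 0, 0, 0.08, 100]

```text
time: 16.8
tool_pos: [0.5734, 0.04, 0.2013]
ee_rot: [3.141, -0.002, -2.945]
wrist_force: [-0.0, 0.1, 0.0]
width: 0.0939
finger_force: 0.0
```

```bash
python3 -c "
from bench import *
print(close_job())"
```

```text
the job is handed in; nothing more can be done
None
```

The coupon is fully home against the stop bar with the clip's nose resting on its bare front strip, the hand is clear above the stage, and the job was handed in at about 16.8 s; no verdict came back.

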